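# Walk the vee block round to the fence

### The job

The heavy cast-iron vee block stands more or less end-on to the steel-angle fence on the welding table, too wide and heavy to grip. With fingertip pushes walk it round on the spot, pushing one corner and then the opposite one so that it turns without wandering more than 40 mm, until one of its long sides faces the fence squarely; only then push it up until that side lies flat against the fence, wholly within the fence's length. Never lift it, let it touch the fence while it is still askew, or put a finger in its vee, and leave the other things on the table alone.

Things in the scene. Friction and masses are not known exactly. Their poses are not given: they have to be found in the camera images.
- vee_block: Loose cast-iron vee block, 2 to 2.6 kg, 130 mm long, 88 wide, 36 high; a 90-degree vee, 44 mm wide, 22 deep, runs along the middle of its top. Origin: centre of its underside; y runs along its length and vee, x across, z up. The same either way round: either long side may go to the fence. It slides with dry friction (9 to 18 N straight, less when turned at a corner) and stays where left.
- fence: Fence: fixed steel angle, 450 mm long, 40 high, tacked to the table; its upright leg is 5 mm thick, its foot lies behind. Origin at the foot of the flat working face, half-way along: that face is the plane x = 0 of this frame, the block stands on its -x side, y runs along the fence (-225 to +225 mm), z up. With a long side flat against it the block's origin lies 44 mm in front of the face.
- pipe_stub: Bystander: short piece of steel pipe standing on end, 48 mm outside diameter, 70 mm high, near one end of the fence. Origin at the centre of its underside.
- magnet: Bystander: welding magnet lying flat near the other end of the fence, a corner-shaped plate 90 by 90 mm, 15 mm thick. Origin at the centre of its underside.
- chip_hammer: Bystander: chipping hammer lying on the robot's left, nearer than the block, 260 mm long with a 120 mm wide pointed head, under 25 mm high. Origin on the table under the inner end of its handle; its x axis points along the shaft to the head.

How it is judged:
By the outcome, as a careful person would: the job done as asked, in the order asked, and still so for the second after the job is handed in, with the robot touching nothing.
It also fails if it takes over 72 s, if anything falls off the work surface, if the arm or the gripper's body presses on something with over 40 N, if the wrist force passes 120 N, or if a joint passes its speed limit or range.

### The arm

A 6-joint arm with a two-finger parallel gripper is mounted at the origin on the work surface. World frame = base frame: x ahead of the robot, y to its left, z up, the work surface at z = 0. Lengths are in mm, angles in rad, forces in N, time in s.
With the tool pointing down it reaches from about 250 to 725 mm from the base axis. Payload 9.7 kg.
Tool frame: the origin (TCP) lies on the centre line of the jaws, within the pads' length; the fingertips stand 14 mm ahead of it and the grasp point (between the pads) lies 5 mm behind it; z points along the fingers, y is the line along which they close (so a half turn about z gives the same grasp; the last joint's range is limited). The gripper opens to 85 mm and grips with 20 to 120 N. Pads are 22 mm wide; open, the fingers measure 114 mm over their backs; the gripper's body (76 mm by 85 mm) begins 54 mm behind the grasp point. The pads swing forward as they close: fully open they stand 13 mm farther back than shut.
Start: joints at [-1.258, 0.087, 0.176, 1.66, 0, 1.571], TCP at [169.245, -523.31, 245.284] pointing down, gripper open.
Joint ranges: [-3.13, 3.13], [-0.85, 1.81], [-1.15, 1.24], [-2.2, 2.28], [-1.44, 1.52], [-3.14, 3.14]. Speed limits (rad/s): [2.22, 2.22, 2.57, 3.14, 3.14, 3.14].

### API

Orientations are given as a unit quaternion [w, x, y, z].
In Python, from station import robot gives the robot as it stands.
- The arm moves only by the tool carry_out, never from a script. Its argument "rows" is a list of rows, each a list of 7 numbers: the turn, a rotation vector about the tool's x, y, z in rad, then the shift along the tool's x, y, z in mm, then the closure in counts, from 0 (fully open) to 255 (shut). A call has 1 to 20 rows; each row shifts and turns the commanded pose from where the row before left it, along the tool's axes as they then stand; what a row does not reach is not made up. A row lasts 1/10 s, in which the tool goes at most 50 mm and 8.59 degrees, less where a joint would pass 70% of its speed; a pose out of reach is approached as far as the arm can. A call is refused whole if a number of a shift passes 50 or a number of a turn 0.15, either way. A call with a gripper value outside its range is refused whole. The fingers move at their own pace and stop on an object; the grip force is fixed at half the most. Time passes only in rows, so rows that do not move let the fingers close. It gives the time, the measured TCP pose, the force, the opening and the grip force at its end, in the units of the state.
- robot.sense(): the state, without advancing time (a new reading comes with each control period).
- robot.snapshot(name): name is "scene" or "top"; returns (picture, depth): 480x640x3 uint8, red, green, blue; 480x640 float32, mm along the optical axis (not along the pixel's ray), 0 where there is no reading.
- robot.calibration(name): a dict with "fov_y" (degrees; the focal length in pixels is half the picture's height over the tangent of half this angle, whatever the lens; pixels are square), "cx", "cy" (the principal point, pixels), "position" and "rotation" of the camera in the world. Camera axes: x right, y down, z forward; pixel columns grow to the right and rows downward; lengths in mm; the calibration is good to about 2 mm. A picture is of the moment at which its call begins. calibration takes no time and is no camera call.
- robot.job_done(): hands the job in; it is judged then, once.
The state is a dict: "time": time; "joint_positions": joint angles; "dq": joint speeds; "joint_torque": joint torques, N m; "tcp_pos": TCP position; "orientation": TCP orientation; "force": force on the tool from outside, world axes, zero at the start; "moment": the same for the moment, N m; "width": finger opening in mm; "finger_force": force on a finger pad.
Only numpy, scipy, OpenCV 4.12 (cv2) and the standard library are available. Lean on these libraries where they do the work, as an engineer would, in place of code of your own. Each camera call takes 0.05 s, during which the arm holds its last target. There are 200 camera calls.

## Working session

There is one attempt and no reset: what is moved stays moved. The work goes in short steps, Python scripts to look and compute and a tool call to move; the robot and the scene stay as the last step left them, time stands still between calls to the robot, and variables do not carry over. Pictures are saved under pics/ and viewed, at most 10 in all, crops included, and the job is handed in when it is done.

Besides the shell and the picture viewer there is one more tool, called after "Emit:" as name(argument=value, ...), one argument or row to a line, values as JSON. carry_out: Moves the arm, as the interface text tells. Its arguments: {"type":"object","properties":{"rows":{"type":"array","items":{"type":"array","items":{"type":"number"}}}},"required":["rows"]}

```bash
mkdir -p pics; cat > h.py <<'E'
import numpy as np, cv2
from station import robot
def cal(n):
    c=robot.calibration(n); f=240/np.tan(np.radians(c["fov_y"])/2)
    return c,f,np.array(c["position"]),np.array(c["rotation"])
def cloud(n,d):
    c,f,p,R=cal(n); v,u=np.mgrid[0:480,0:640]
    P=np.stack([(u-c["cx"])/f*d,(v-c["cy"])/f*d,d],-1)
    if R.shape!=(3,3): print(R)
    return P@R.T+p
E
python3 - <<'E'
from h import *
print(robot.sense())
for n in("scene","top"):
    a,d=robot.snapshot(n); cv2.imwrite(f"pics/{n}0.png",a[:,:,::-1]); np.save(n+"d",d); np.save(n+"a",a)
    print(n,robot.calibration(n))
E
```

```text
{'time': 0.0, 'joint_positions': array([-1.25799549e+00,  8.74715253e-02,  1.75116140e-01,  1.65980858e+00,
       -1.38637282e-06,  1.57081851e+00]), 'dq': array([ 6.99056891e-04,  5.11504967e-04,  9.42266145e-06, -1.22948079e-03,
        4.56083961e-05,  3.75196791e-04]), 'joint_torque': array([-2.27400749e-03, -5.20392072e+01,  4.64801180e+01,  1.64211314e-02,
       -1.27122858e-04,  5.30983641e-06]), 'tcp_pos': array([ 169.18078893, -523.10295417,  244.56753528]), 'orientation': array([-6.75361272e-04,  9.87795861e-01,  1.55752589e-01, -1.07205975e-04]), 'force': array([-0.10806303,  0.15506342, -0.16548429]), 'moment': array([-0.00928832, -0.01856531,  0.04390667]), 'finger_force': 0.0, 'width': 85.6153125873134}
scene {'fov_y': 44.40984932835712, 'cx': 311.84834750800997, 'cy': 239.578539743003, 'position': array([1142.1563312 ,  992.47939626,  964.23516784]), 'rotation': array([-0.12534393,  0.27909508,  0.85400172, -0.42080387])}
top {'fov_y': 57.88256674055007, 'cx': 318.73612928070054, 'cy': 240.47986592033138, 'position': array([ 303.47626941,   50.08480496, 1058.74675987]), 'rotation': array([-0.05626054,  0.71194329, -0.69695852,  0.06496401])}
```

View pics/top0.png

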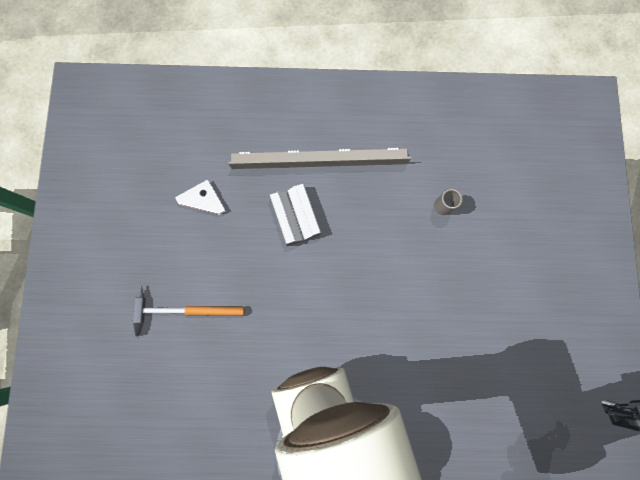

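View pics/scene0.png

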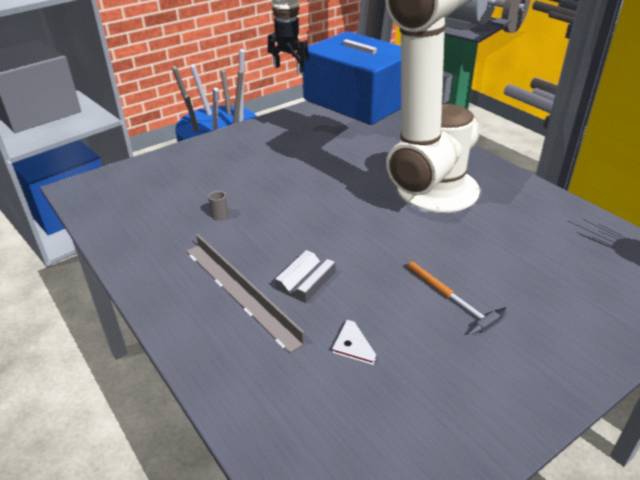

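The top view shows the block near (296,214), the fence from (230,161) to (410,155), the magnet near (204,198), the pipe at (449,202) and the hammer from (135,312) to (245,311). In this view, up is +x and left is +y.

```bash
cat >> h.py <<'E'
from scipy.spatial.transform import Rotation as Ro
def cloud(n,d):
    c,f,p,q=cal(n); v,u=np.mgrid[0:480,0:640]
    P=np.stack([(u-c["cx"])/f*d,(v-c["cy"])/f*d,d],-1)
    return Ro.from_quat(q[[1,2,3,0]]).apply(P.reshape(-1,3)).reshape(480,640,3)+p
def rect(P,m):
    k,l,s,_=cv2.connectedComponentsWithStats(m.astype(np.uint8))
    out=[]
    for i in range(1,k):
        if s[i,4]<60: continue
        q=P[l==i]; (c,wh,a)=cv2.minAreaRect(q[:,:2].astype(np.float32))
        b=cv2.boxPoints((c,wh,a)); e=max((b[1]-b[0],b[2]-b[1]),key=np.linalg.norm)
        out.append((np.round(c,1),np.round(sorted(wh),1),round(float(np.degrees(np.arctan2(e[1],e[0]))%180),2),np.round(np.percentile(q[:,2],[5,50,95]),1),s[i,4]))
    return out
def block(a=None,d=None):
    if a is None: a,d=robot.snapshot("top")
    P=cloud("top",d)
    reg=(P[...,0]>330)&(P[...,0]<620)&(P[...,1]>-220)&(P[...,1]<330)
    return rect(P,reg&(P[...,2]>8)&(P[...,2]<90))
E
python3 - <<'E'
from h import *
a,d=np.load("topa.npy"),np.load("topd.npy")
for r in block(a,d): print(r)
P=cloud("top",d)
for u,v in((296,214),(100,100),(320,158),(500,250),(313,200),(283,220),(292,225)): print(u,v,P[v,u].round(1),a[v,u])
m=(P[...,2]>30)&(P[...,0]>520)&(P[...,0]<650)&(abs(P[...,1])<300)
print(rect(P,m))
m=(P[...,2]>8)&(P[...,0]>250)&(P[...,0]<400)&(P[...,1]>100); print(rect(P,m))
a,d=np.load("scenea.npy"),np.load("scened.npy"); P=cloud("scene",d)
m=(P[...,2]>8)&(P[...,2]<90)&(P[...,0]>330)&(P[...,0]<620)&(P[...,1]>-240)&(P[...,1]<330)
for r in rect(P,m): print(r)
E
```

```text
(array([578.9, 314.9]), array([45.6, 82.5]), 31.79, array([11.5, 14.8, 17.9]), np.int32(409))
(array([546.7,  99.7]), array([ 88.1, 131.1]), 20.31, array([12.7, 33.6, 38.7]), np.int32(1942))
296 214 [548.9  96.3  17.7] [235 237 242]
100 100 [8.451e+02 6.153e+02 6.000e-01] [131 134 144]
320 158 [699.8  40.    4.6] [193 188 179]
500 250 [ 473.2 -411.     0.8] [135 141 150]
313 200 [5.901e+02 5.540e+01 2.000e-01] [ 88  92 100]
283 220 [529.  126.3  35.9] [244 245 248]
292 225 [518.4 104.6  30.4] [149 151 157]
[(array([567.,  77.]), array([ 31., 109.]), 20.68, array([31.5, 35.8, 39. ]), np.int32(484)), (array([ 582.9, -271.2]), array([47.7, 47.9]), 92.63, array([32.4, 56.7, 71.2]), np.int32(327)), (array([556.3, 134.4]), array([30.2, 87.4]), 20.96, array([31.3, 35.7, 39.2]), np.int32(386))]
[(array([288.3, 348.6]), array([114.9, 258.5]), 79.58, array([11.7, 19.1, 23.8]), np.int32(1179))]
(array([546.7,  99.7]), array([ 93.6, 137.3]), 20.02, array([11.8, 31.6, 39.7]), np.int32(1735))
(array([583.4, 303.1]), array([53.7, 73. ]), 0.08, array([12.5, 16. , 18.9]), np.int32(409))
```

```bash
python3 - <<'E'
from h import *
for n in("top","scene"):
    d=np.load(n+"d.npy"); P=cloud(n,d)
    m=(P[...,2]>(33 if n=="scene" else 12))&(P[...,2]<46)&(P[...,0]>630)&(P[...,0]<730)&(abs(P[...,1])<330)
    q=P[m]; print(n,rect(P,m))
    # front edge: min x per y-bin
    ys=np.arange(-210,260,15); xs=np.array([np.percentile(q[abs(q[:,1]-y)<7.5][:,0],[5,50,95]) if (abs(q[:,1]-y)<7.5).sum()>2 else [np.nan]*3 for y in ys])
    ok=~np.isnan(xs[:,0])
    for k in range(3): print(np.polyfit(ys[ok],xs[ok,k],1).round(4), end=' ')
    print(q[:,1].min(),q[:,1].max())
    hi=q[q[:,2]>36]; print(len(hi),hi.mean(0) if len(hi) else '')
E
```

```text
top [(array([681.4,  41.3]), array([  8.4, 449.8]), 93.28, array([14.1, 32.7, 42. ]), np.int32(1053))]
[-5.490000e-02  6.807768e+02] [-5.450000e-02  6.821402e+02] [-5.490000e-02  6.856959e+02] -183.1305144049273 320.834376169484
446 [681.35399666  41.25482253  39.64349304]
scene [(array([682.2,  41.1]), array([  9.5, 454.2]), 93.14, array([33.9, 39.4, 43.5]), np.int32(515))]
[-5.320000e-02  6.818001e+02] [-5.36000e-02  6.85623e+02] [-5.430000e-02  6.877303e+02] -185.64151412017975 268.0580316892082
416 [681.27132962  66.65107657  40.06665005]
```

Emit:
carry_out(
  rows=[
    [0,0,0.15,0,0,0,255],
    [0,0,0.15,0,0,0,255],
  ],
)

```text
time: 0.3
tcp_pos: [169.2, -523.2, 244.8]
orientation: [-0.0, 1.0, 0.003, -0.0]
force: [0.4, 0.1, -0.6]
width: 59.0
finger_force: 0.0
```

```bash
python3 -c "
from h import *
s=robot.sense();print(s['joint_positions'].round(3),s['tcp_pos'],s['orientation'],s['width'])"
```

```text
[-1.258  0.087  0.175  1.66  -0.     1.877] [ 169.20062749 -523.15685324  244.83542371] [-4.30669400e-04  9.99993873e-01  3.47120598e-03 -1.39490663e-04] 59.04275812799657
```

Emit:
carry_out(
  rows=[
    [0,0,-0.15,0,0,0,255],
    [0,0,-0.15,0,0,0,255],
    [0,0,-0.15,0,0,0,255],
    [0,0,-0.15,0,0,0,255],
    [0,0,-0.15,0,0,0,255],
    [0,0,-0.15,0,0,0,255],
    [0,0,-0.15,0,0,0,255],
    [0,0,-0.15,0,0,0,255],
    [0,0,-0.15,0,0,0,255],
    [0,0,-0.15,0,0,0,255],
    [0,0,-0.15,0,0,0,255],
    [0,0,-0.15,0,0,0,255],
    [0,0,-0.15,0,0,0,255],
    [0,0,-0.15,0,0,0,255],
    [0,0,-0.15,0,0,0,255],
    [0,0,-0.15,0,0,0,255],
    [0,0,-0.15,0,0,0,255],
    [0,0,-0.15,0,0,0,255],
    [0,0,-0.15,0,0,0,255],
    [0,0,-0.15,0,0,0,255],
  ],
)

```text
time: 2.3
tcp_pos: [169.2, -523.2, 244.9]
orientation: [-0.0, 0.061, 0.998, 0.0]
force: [-0.2, 0.7, 0.6]
width: 0.2
finger_force: 0.0
```

Emit:
carry_out(
  rows=[
    [0,0,-0.15,0,0,0,255],
    [0,0,-0.04,0,0,0,255],
    [0,0,0,0,0,0,255],
  ],
)

```text
time: 2.6
tcp_pos: [169.2, -523.2, 244.9]
orientation: [-0.0, -0.031, 1.0, 0.0]
force: [0.1, 0.7, -0.1]
width: 0.0
finger_force: 0.0
```

```bash
cat >> h.py <<'E'
th=np.radians(3.14); n_=np.array([np.cos(th),np.sin(th)]); t_=np.array([-n_[1],n_[0]])
def NT(p): return np.round([np.dot(p[:2],n_),np.dot(p[:2],t_)],1)
def tool():
    s=robot.sense(); w,x,y,z=s["orientation"]; R=Ro.from_quat([x,y,z,w]).as_matrix()
    print("t",round(s["time"],2),"NT",NT(s["tcp_pos"]),"z",round(s["tcp_pos"][2],1),"angle-183.14:",round((np.degrees(np.arctan2(R[1,0],R[0,0]))-183.14+180)%360-180,2),"tilt",R[:2,2].round(4),"w",round(s["width"],1),"q",s["joint_positions"].round(2),"F",s["force"].round(1))
E
python3 -c "
from h import *
tool()"
```

```text
t 2.6 NT [ 140.3 -531.7] z 244.9 angle-183.14: 0.39 tilt [-0.0002  0.0007] w 0.0 q [-1.26  0.09  0.18  1.66  0.   -1.32] F [ 0.1  0.7 -0.1]
```

Emit:
carry_out(
  rows=[
    [0,0,0.007,0,0,0,255],
    [0,0,0,-12,14,0,255],
    [0,0,0,-25,28,0,255],
    [0,0,0,-25,28,0,255],
    [0,0,0,-25,28,0,255],
    [0,0,0,-25,28,0,255],
    [0,0,0,-25,28,0,255],
    [0,0,0,-25,28,0,255],
    [0,0,0,-25,28,0,255],
    [0,0,0,-25,28,0,255],
    [0,0,0,-25,28,0,255],
    [0,0,0,-25,28,0,255],
    [0,0,0,-25,28,0,255],
    [0,0,0,-25,28,0,255],
    [0,0,0,-25,28,0,255],
    [0,0,0,-25,28,0,255],
    [0,0,0,-25,28,0,255],
    [0,0,0,-25,28,0,255],
    [0,0,0,-25,28,0,255],
    [0,0,0,-25,28,0,255],
    [0,0,0,-20,23,0,255],
  ],
)

```text
invalid input
```

```bash
python3 -c "
from h import *
tool()"
```

```text
t 2.6 NT [ 140.3 -531.7] z 244.9 angle-183.14: 0.39 tilt [-0.0002  0.0007] w 0.0 q [-1.26  0.09  0.18  1.66  0.   -1.32] F [ 0.1  0.7 -0.1]
```

Emit:
carry_out(
  rows=[
    [0,0,0.007,-12,14,0,255],
    [0,0,0,-25,28,0,255],
    [0,0,0,-25,28,0,255],
    [0,0,0,-25,28,0,255],
    [0,0,0,-25,28,0,255],
    [0,0,0,-25,28,0,255],
    [0,0,0,-25,28,0,255],
    [0,0,0,-25,28,0,255],
    [0,0,0,-25,28,0,255],
    [0,0,0,-25,28,0,255],
    [0,0,0,-25,28,0,255],
    [0,0,0,-25,28,0,255],
    [0,0,0,-25,28,0,255],
    [0,0,0,-25,28,0,255],
    [0,0,0,-25,28,0,255],
    [0,0,0,-25,28,0,255],
    [0,0,0,-25,28,0,255],
    [0,0,0,-25,28,0,255],
    [0,0,0,-25,28,0,255],
    [0,0,0,-20,23,0,255],
  ],
)

```text
time: 4.6
tcp_pos: [622.1, 44.8, 244.7]
orientation: [-0.0, -0.027, 1.0, 0.0]
force: [-0.6, 0.3, -0.6]
width: 0.1
finger_force: 0.0
```

```bash
cat >> h.py <<'E'
def fb():
    """block pose in the fence frame from both cameras (block colours bright/low, z 25..40)"""
    tool()
    z=robot.sense()["tcp_pos"]
    for n in("top","scene"):
        a,d=robot.snapshot(n); P=cloud(n,d); cv2.imwrite(f"pics/{n}_{robot.sense()['time']:.2f}.png",a[:,:,::-1])
        m=(P[...,2]>10)&(P[...,2]<42)&(P[...,0]>430)&(P[...,0]<665)&(P[...,1]>-60)&(P[...,1]<245)
        m&=np.hypot(P[...,0]-z[0],P[...,1]-z[1])>24 if z[2]<100 else True
        for r in rect(P,m): print(n,"NT",NT(r[0]),"ang",round(r[2]-3.14,2),r[1],r[3:])
E
python3 -c "
from h import *
fb()"
```

```text
t 4.6 NT [623.6  10.7] z 244.7 angle-183.14: -0.1 tilt [-0.0006  0.0001] w 0.1 q [0.07 0.27 0.39 1.69 0.   0.02] F [-0.6  0.3 -0.6]
top NT [568.4 118.4] ang 0.77 [21.9 75.5] (array([32.6, 36. , 39.1]), np.int32(165))
scene NT [550.8  70.4] ang 17.02 [ 92.1 138.1] (array([13.1, 31.7, 39.2]), np.int32(1718))
```

Emit:
carry_out(
  rows=[
    [0,0,0,0,0,20,255],
    [0,0,0,0,0,40,255],
    [0,0,0,0,0,40,255],
    [0,0,0,0,0,40,255],
    [0,0,0,0,0,40,255],
    [0,0,0,0,0,25,255],
    [0,0,0,0,0,13,255],
    [0,0,0,0,0,0,255],
    [0,0,0,0,5,0,255],
    [0,0,0,0,5,0,255],
    [0,0,0,0,4,0,255],
    [0,0,0,0,4,0,255],
    [0,0,0,0,4,0,255],
    [0,0,0,0,4,0,255],
  ],
)

```text
time: 6.1
tcp_pos: [620.5, 68.1, 28.0]
orientation: [0.001, -0.027, 1.0, -0.001]
force: [3.0, -8.6, 1.5]
width: -0.4
finger_force: 4.6
```

```bash
python3 -c "
from h import *
fb()"
```

```text
t 6.1 NT [623.3  34. ] z 28.0 angle-183.14: -0.08 tilt [ 0.0021 -0.0028] w -0.4 q [ 0.11  0.28 -0.02  1.27 -0.    0.06] F [ 3.  -8.6  1.5]
top NT [580.9 126.4] ang -0.78 [12.3 39.9] (array([32.4, 36.5, 38.7]), np.int32(61))
scene NT [551.1  72.6] ang 19.67 [ 90.6 138.9] (array([12.8, 32.1, 39.5]), np.int32(1670))
```

Emit:
carry_out(
  rows=[
    [0,0,0,0,4,0,255],
    [0,0,0,0,4,0,255],
    [0,0,0,0,4,0,255],
    [0,0,0,0,4,0,255],
    [0,0,0,0,4,0,255],
    [0,0,0,0,4,0,255],
    [0,0,0,0,0,0,255],
  ],
)

```text
time: 6.9
tcp_pos: [619.3, 92.6, 28.0]
orientation: [0.001, -0.027, 1.0, -0.001]
force: [3.2, -4.2, 2.1]
width: 0.0
finger_force: 2.9
```

```bash
python3 -c "
from h import *
fb()"
```

```text
t 6.9 NT [623.5  58.5] z 28.0 angle-183.14: -0.07 tilt [ 0.0022 -0.0018] w 0.0 q [ 0.15  0.29 -0.01  1.27 -0.    0.1 ] F [ 3.2 -4.2  2.1]
scene NT [548.9  81.1] ang 33.08 [ 89.6 140.9] (array([12.8, 31.7, 39.2]), np.int32(1561))
```

Emit:
carry_out(
  rows=[
    [0,0,0,0,-10,0,255],
    [0,0,0,0,-5,-20,255],
    [0,0,0,0,0,-38,255],
    [0,0,0,32,15,0,255],
    [0,0,0,32,15,0,255],
    [0,0,0,32,15,0,255],
    [0,0,0,32,15,0,255],
    [0,0,0,33,13,0,255],
    [0,0,0,0,0,0,255],
    [0,0,0,0,0,35,255],
    [0,0,0,0,0,23,255],
    [0,0,0,0,0,0,255],
    [0,0,0,-4,-6,0,255],
    [0,0,0,-3,-5,0,255],
    [0,0,0,-2,-4,0,255],
    [0,0,0,-1,-4,0,255],
    [0,0,0,-1,-4,0,255],
    [0,0,0,-1,-4,0,255],
  ],
)

```text
time: 8.8
tcp_pos: [467.9, 116.8, 28.3]
orientation: [-0.0, -0.027, 1.0, 0.002]
force: [-5.7, 9.7, 5.7]
width: 0.1
finger_force: 5.5
```

```bash
python3 -c "
from h import *
fb()"
```

```text
t 8.8 NT [473.6  91. ] z 28.3 angle-183.14: 0.01 tilt [-0.0004  0.0034] w 0.1 q [ 0.24 -0.05 -0.38  1.24  0.    0.19] F [-5.7  9.7  5.7]
top NT [529.   22.5] ang 37.79 [26.2 32.4] (array([19.6, 35.8, 38.4]), np.int32(111))
scene NT [549.6  77.5] ang 38.37 [ 89.4 138.9] (array([12.9, 32.5, 39.6]), np.int32(1566))
```

Emit:
carry_out(
  rows=[
    [0,0,0,-1,-4,0,255],
    [0,0,0,-1,-4,0,255],
    [0,0,0,-1,-4,0,255],
    [0,0,0,-2,-4,0,255],
    [0,0,0,-2,-4,0,255],
    [0,0,0,-2,-4,0,255],
    [0,0,0,-2,-4,0,255],
    [0,0,0,0,0,0,255],
  ],
)

```text
time: 9.7
tcp_pos: [479.8, 88.8, 28.1]
orientation: [-0.001, -0.027, 1.0, 0.001]
force: [-8.0, 4.7, 7.1]
width: -0.1
finger_force: 4.5
```

```bash
python3 -c "
from h import *
fb()"
```

```text
t 9.7 NT [484.   62.4] z 28.1 angle-183.14: -0.02 tilt [-0.0015  0.0019] w -0.1 q [ 0.18 -0.03 -0.37  1.24  0.    0.13] F [-8.   4.7  7.1]
scene NT [556.2  68.9] ang 55.42 [ 87.9 139.6] (array([12.7, 33.1, 39.6]), np.int32(1480))
```

Emit:
carry_out(
  rows=[
    [0,0,0,10,7,0,255],
    [0,0,0,0,0,-20,255],
    [0,0,0,0,0,-38,255],
    [0,0,0,-34,-1,0,255],
    [0,0,0,-34,-1,0,255],
    [0,0,0,-34,-1,0,255],
    [0,0,0,-34,-1,0,255],
    [0,0,0,-35,-1,0,255],
    [0,0,0,0,0,0,255],
    [0,0,0,0,0,35,255],
    [0,0,0,0,0,23,255],
    [0,0,0,0,0,0,255],
    [0,0,0,5,4,0,255],
    [0,0,0,4,3,0,255],
    [0,0,0,3,2,0,255],
    [0,0,0,2,4,0,255],
    [0,0,0,2,4,0,255],
  ],
)

```text
time: 11.5
tcp_pos: [625.3, 114.7, 28.8]
orientation: [0.002, -0.027, 1.0, -0.001]
force: [5.1, -7.3, 2.3]
width: 0.2
finger_force: 3.6
```

```bash
python3 -c "
from h import *
fb()"
```

```text
t 11.5 NT [630.7  80.3] z 28.8 angle-183.14: -0.08 tilt [ 0.0036 -0.0019] w 0.2 q [ 0.18  0.31  0.01  1.27 -0.    0.13] F [ 5.1 -7.3  2.3]
scene NT [555.3  72.2] ang 57.63 [ 85.8 138.2] (array([12.2, 29.8, 39.2]), np.int32(1205))
```

Emit:
carry_out(
  rows=[
    [0,0,0,3,4,0,255],
    [0,0,0,3,4,0,255],
    [0,0,0,3,4,0,255],
    [0,0,0,4,3,0,255],
    [0,0,0,0,0,0,255],
  ],
)

```text
time: 12.1
tcp_pos: [612.0, 130.2, 28.8]
orientation: [0.002, -0.027, 1.0, 0.0]
force: [5.5, 0.0, -0.5]
width: 0.1
finger_force: 2.7
```

```bash
python3 -c "
from h import *
fb()"
```

```text
t 12.1 NT [618.2  96.5] z 28.8 angle-183.14: -0.03 tilt [0.0046 0.0006] w 0.1 q [ 0.21  0.28 -0.02  1.27 -0.    0.16] F [ 5.5  0.  -0.5]
scene NT [541.5  79.8] ang 61.62 [ 86.7 141.5] (array([12.8, 30.7, 39.2]), np.int32(1072))
```

Emit:
carry_out(
  rows=[
    [0,0,0,-10,-7,0,255],
    [0,0,0,0,0,-20,255],
    [0,0,0,0,0,-38,255],
    [0,0,0,32,-6,0,255],
    [0,0,0,32,-6,0,255],
    [0,0,0,32,-6,0,255],
    [0,0,0,32,-6,0,255],
    [0,0,0,35,-5,0,255],
    [0,0,0,0,0,0,255],
  ],
)

```text
time: 13.1
tcp_pos: [456.7, 84.5, 85.5]
orientation: [-0.001, -0.027, 1.0, -0.0]
force: [0.3, 0.2, -0.6]
width: 0.5
finger_force: 0.0
```

```bash
python3 -c "
from h import *
fb()"
```

```text
t 13.1 NT [460.6  59.4] z 85.5 angle-183.14: -0.05 tilt [-0.0015 -0.0002] w 0.5 q [ 0.18 -0.12 -0.33  1.36  0.    0.13] F [ 0.3  0.2 -0.6]
scene NT [549.   75.2] ang 69.8 [ 90.2 138. ] (array([12.8, 32.6, 39.3]), np.int32(1636))
```

Emit:
carry_out(
  rows=[
    [0,0,0,0,0,35,255],
    [0,0,0,0,0,23,255],
    [0,0,0,0,0,0,255],
    [0,0,0,-8,-2,0,255],
    [0,0,0,-6,-2,0,255],
    [0,0,0,-4,-1,0,255],
    [0,0,0,-4,-3,0,255],
    [0,0,0,-4,-3,0,255],
    [0,0,0,-4,-3,0,255],
    [0,0,0,-4,-3,0,255],
    [0,0,0,0,0,0,255],
  ],
)

```text
time: 14.3
tcp_pos: [493.7, 70.1, 28.2]
orientation: [-0.001, -0.027, 1.0, 0.0]
force: [-11.2, -0.2, 7.5]
width: 0.1
finger_force: 5.3
```

```bash
python3 -c "
from h import *
fb()"
```

```text
t 14.3 NT [496.8  42.9] z 28.2 angle-183.14: -0.04 tilt [-0.0027  0.0002] w 0.1 q [ 0.14 -0.   -0.34  1.24  0.    0.09] F [-11.2  -0.2   7.5]
top NT [540.7 139.3] ang 7.65 [12.3 37.8] (array([16.9, 35.6, 39.5]), np.int32(60))
scene NT [557.6  73.8] ang 80.86 [ 92.2 138. ] (array([12.9, 31.4, 39.2]), np.int32(1656))
```

Emit:
carry_out(
  rows=[
    [0,0,0,-4,-2,0,255],
    [0,0,0,-4,-2,0,255],
    [0,0,0,-4,-1,0,255],
    [0,0,0,0,0,0,255],
    [0,0,0,10,0,0,255],
    [0,0,0,30,0,0,0],
    [0,0,0,0,20,0,0],
    [0,0,0,0,0,0,0],
  ],
)

```text
time: 15.2
tcp_pos: [465.9, 84.8, 28.2]
orientation: [0.001, -0.028, 1.0, 0.0]
force: [-0.9, 0.2, 0.7]
width: 43.1
finger_force: 0.0
```

```bash
python3 -c "
from h import *
fb()"
```

```text
t 15.2 NT [469.9  59.1] z 28.2 angle-183.14: 0.03 tilt [0.0019 0.0008] w 43.1 q [ 0.18 -0.07 -0.4   1.24  0.    0.12] F [-0.9  0.2  0.7]
scene NT [468.5  31.8] ang 171.09 [11.3 26.9] (array([19.7, 31.3, 41. ]), np.int32(61))
scene NT [565.   72.5] ang 86.81 [ 90.7 136.1] (array([13.4, 31.8, 39.2]), np.int32(1735))
```

Emit:
carry_out(
  rows=[
    [0,0,0,0,13,0,0],
    [0,0,0,0,0,5,0],
    [0,0,0,0,0,5,0],
    [0,0,0,0,0,0,0],
    [0,0,0,0,0,0,0],
    [0,0,0,0,0,0,0],
  ],
)

```text
time: 15.9
tcp_pos: [465.0, 96.5, 17.3]
orientation: [-0.0, -0.027, 1.0, -0.0]
force: [-0.7, -0.0, -0.3]
width: 85.5
finger_force: 0.0
```

```bash
python3 - <<'E'
from h import *
fb()
a=robot.snapshot("scene")[0]; cv2.imwrite("pics/v3.png",cv2.resize(a[200:400,180:420,::-1],None,fx=3,fy=3,interpolation=2))
E
```

```text
t 15.9 NT [469.6  70.9] z 17.3 angle-183.14: -0.05 tilt [-0. -0.] w 85.5 q [ 0.2  -0.06 -0.41  1.22 -0.    0.15] F [-0.7 -0.  -0.3]
scene NT [467.8  26.2] ang 168.51 [ 9.7 24.6] (array([18.7, 30.1, 41.3]), np.int32(67))
scene NT [564.9  72.1] ang 86.36 [ 91.8 137.4] (array([13.1, 31.7, 39.3]), np.int32(1741))
```

View pics/v3.png

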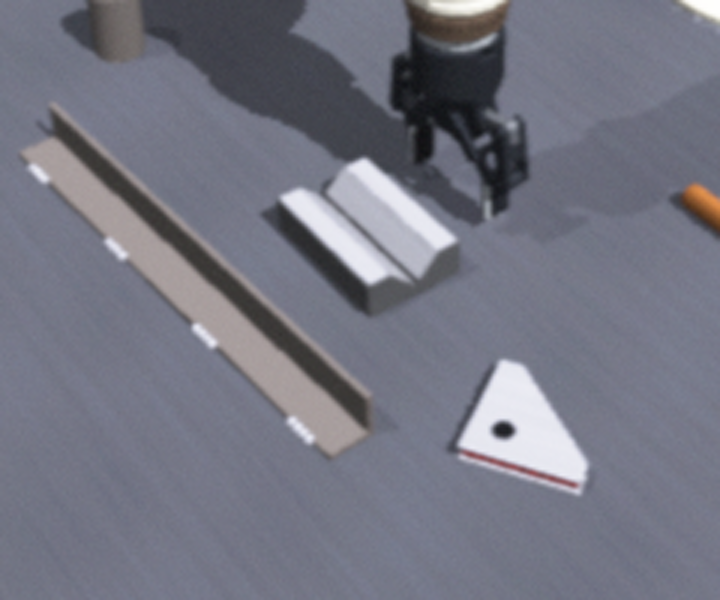

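The crop shows the block nearly parallel to the fence, about 3° short. The two open fingers stand behind it at (420,150) and (490,205), so pressing with both will square it well clear of the fence.

Emit:
carry_out(
  rows=[
    [0,0,0,-12,0,0,0],
    [0,0,0,-12,0,0,0],
    [0,0,0,-6,0,0,0],
    [0,0,0,-3,0,0,0],
    [0,0,0,-3,0,0,0],
    [0,0,0,-3,0,0,0],
    [0,0,0,-3,0,0,0],
    [0,0,0,-3,0,0,0],
    [0,0,0,0,0,0,0],
  ],
)

```text
time: 16.95
tcp_pos: [507.7, 98.0, 16.9]
orientation: [-0.002, -0.026, 1.0, -0.001]
force: [-11.1, -5.8, 7.2]
width: 85.5
finger_force: 5.9
```

```bash
python3 - <<'E'
from h import *
fb()
E
```

```text
t 16.95 NT [512.3  70. ] z 16.9 angle-183.14: -0.12 tilt [-0.0048 -0.0026] w 85.5 q [ 0.19  0.05 -0.31  1.22 -0.    0.14] F [-11.1  -5.8   7.2]
scene NT [557.5  74.2] ang 88.65 [112.6 137.4] (array([13.3, 31.7, 39.4]), np.int32(1803))
```

Emit:
carry_out(
  rows=[
    [0,0,0,-3,0,0,0],
    [0,0,0,-3,0,0,0],
    [0,0,0,-2,0,0,0],
    [0,0,0,0,0,0,0],
  ],
)

```text
time: 17.45
tcp_pos: [514.8, 98.9, 16.7]
orientation: [-0.003, -0.027, 1.0, -0.001]
force: [-15.9, -3.1, 8.6]
width: 85.5
finger_force: 8.1
```

```bash
cat >> h.py <<'E'
def fq(tag):
    tool(); a,d=robot.snapshot("scene"); P=cloud("scene",d); cv2.imwrite(f"pics/q{tag}.png",cv2.resize(a[200:400,180:420,::-1],None,fx=3,fy=3,interpolation=2))
    N=P[...,:2]@n_; T=P[...,:2]@t_; tn=NT(robot.sense()["tcp_pos"])[0]
    m=(P[...,2]>31)&(P[...,2]<42)&(N>max(tn+14,430))&(N<674)&(abs(T-70)<100)
    for r in rect(P,m): print("top strips NT",NT(r[0]),"ang",round(r[2]-3.14,2),r[1:2],r[4])
    for f,k,lab in((N,1,"fence-side"),):
        q=[(t,np.percentile(N[m&(abs(T-t)<4)],[98])[0]) for t in range(20,125,8) if (m&(abs(T-t)<4)).sum()>8]
        q=np.array(q); c=np.polyfit(q[:,0],q[:,1],1); print(lab,"angle",round(90-np.degrees(np.arctan(c[0])),2),"N mid",round(np.polyval(c,70),1),"T",np.percentile(T[m],[.5,99.5]).round(1))
    m=(P[...,2]>31)&(P[...,2]<46)&(N>672)&(N<700)&(abs(T-4)<235)
    ts=np.arange(-200,220,10); b=np.array([(t,np.median(N[m&(abs(T-t)<5)])) for t in ts if (m&(abs(T-t)<5)).sum()>3])
    c=np.polyfit(b[:,0],b[:,1],1); print("fence ang",round(90-np.degrees(np.arctan(c[0])),2),"N@70",np.polyval(c,70).round(1))
E
python3 - <<'E'
from h import *
fq(1)
E
```

```text
t 17.45 NT [519.5  70.5] z 16.7 angle-183.14: -0.04 tilt [-0.0066 -0.0015] w 85.5 q [ 0.19  0.07 -0.29  1.22 -0.    0.14] F [-15.9  -3.1   8.6]
top strips NT [547.8  74.6] ang 90.42 (array([ 28.4, 135.3]),) 415
top strips NT [603.4  75.3] ang 90.84 (array([ 31.8, 134. ]),) 442
fence-side angle 89.99 N mid 616.9 T [  9.7 141.7]
fence ang 89.99 N@70 684.6
```

View pics/q1.png

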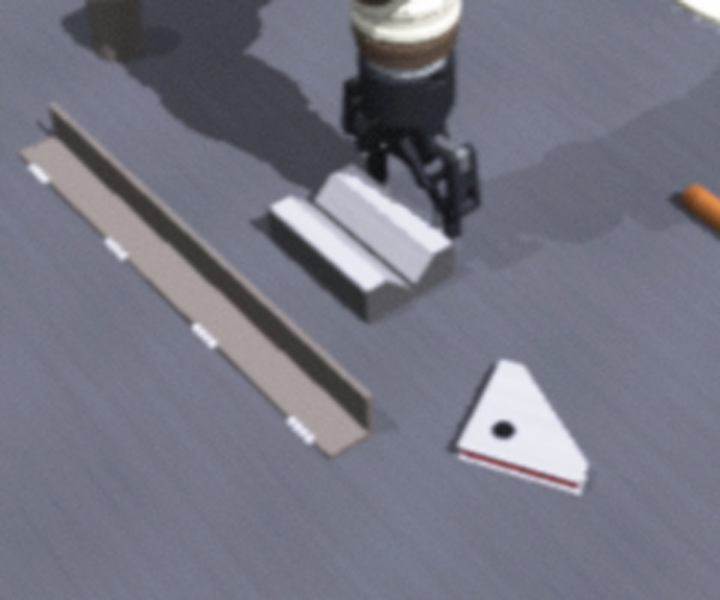

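The block now sits square to the fence, both fingers on its back long side, and every other object is untouched. Next I push it up to the fence.

Emit:
carry_out(
  rows=[
    [0,0,0,-4,0,0,0],
    [0,0,0,-4,0,0,0],
    [0,0,0,-4,0,0,0],
    [0,0,0,-4,0,0,0],
    [0,0,0,-4,0,0,0],
    [0,0,0,-4,0,0,0],
    [0,0,0,-4,0,0,0],
    [0,0,0,-4,0,0,0],
    [0,0,0,-4,0,0,0],
    [0,0,0,-4,0,0,0],
    [0,0,0,-4,0,0,0],
    [0,0,0,-3,0,0,0],
    [0,0,0,-3,0,0,0],
    [0,0,0,0,0,0,0],
  ],
)

```text
time: 18.9
tcp_pos: [564.9, 102.1, 16.7]
orientation: [-0.003, -0.027, 1.0, -0.0]
force: [-14.5, -1.1, 6.8]
width: 85.4
finger_force: 7.3
```

```bash
python3 - <<'E'
from h import *
fq(2)
E
```

```text
t 18.9 NT [569.7  71. ] z 16.7 angle-183.14: -0.01 tilt [-0.0064 -0.0006] w 85.4 q [ 0.18  0.18 -0.16  1.23  0.    0.12] F [-14.5  -1.1   6.8]
top strips NT [597.6  75. ] ang 89.86 (array([ 27.5, 134.5]),) 429
top strips NT [653.6  74.4] ang 90.04 (array([ 31.4, 135.3]),) 473
fence-side angle 89.91 N mid 667.3 T [  9.2 141.4]
fence ang 89.97 N@70 684.7
```

Emit:
carry_out(
  rows=[
    [0,0,0,-2,0,0,0],
    [0,0,0,-2,0,0,0],
    [0,0,0,-2,0,0,0],
    [0,0,0,-2,0,0,0],
    [0,0,0,-1,0,0,0],
    [0,0,0,-1,0,0,0],
    [0,0,0,0,0,0,0],
  ],
)

```text
time: 19.65
tcp_pos: [574.5, 102.6, 16.6]
orientation: [-0.004, -0.027, 1.0, -0.0]
force: [-17.2, -1.2, 8.4]
width: 85.6
finger_force: 8.6
```

Emit:
carry_out(
  rows=[
    [0,0,0,-1,0,0,0],
    [0,0,0,-1,0,0,0],
    [0,0,0,0,0,0,0],
  ],
)

```text
time: 19.95
tcp_pos: [576.4, 102.7, 16.7]
orientation: [-0.004, -0.027, 1.0, -0.0]
force: [-16.9, -1.6, 8.1]
width: 85.3
finger_force: 8.6
```

Emit:
carry_out(
  rows=[
    [0,0,0,-1,0,0,0],
    [0,0,0,-1,0,0,0],
    [0,0,0,0,0,0,0],
  ],
)

```text
time: 20.25
tcp_pos: [578.4, 102.8, 16.6]
orientation: [-0.004, -0.027, 1.0, -0.0]
force: [-17.3, -0.1, 8.0]
width: 85.3
finger_force: 8.6
```

Emit:
carry_out(
  rows=[
    [0,0,0,-1,0,0,0],
    [0,0,0,0,0,0,0],
  ],
)

```text
time: 20.45
tcp_pos: [578.6, 102.9, 16.6]
orientation: [-0.004, -0.027, 1.0, -0.0]
force: [-22.0, -1.6, 11.4]
width: 85.8
finger_force: 11.1
```

Emit:
carry_out(
  rows=[
    [0,0,0,-1,0,0,0],
    [0,0,0,0,0,0,0],
  ],
)

```text
time: 20.65
tcp_pos: [578.6, 102.9, 16.7]
orientation: [-0.005, -0.027, 1.0, -0.0]
force: [-27.7, -1.6, 15.4]
width: 85.3
finger_force: 14.0
```

Emit:
carry_out(
  rows=[
    [0,0,0,-1,0,0,0],
    [0,0,0,0,0,0,0],
    [0,0,0,2,0,0,0],
    [0,0,0,5,0,0,0],
    [0,0,0,30,0,0,0],
    [0,0,0,30,0,0,0],
    [0,0,0,0,0,-40,0],
    [0,0,0,20,0,-40,0],
    [0,0,0,20,0,-40,0],
    [0,0,0,30,0,-40,0],
    [0,0,0,30,0,0,0],
    [0,0,0,0,0,0,0],
  ],
)

```text
time: 21.85
tcp_pos: [416.5, 94.2, 179.3]
orientation: [0.002, -0.027, 1.0, 0.0]
force: [1.5, 0.0, -0.5]
width: 85.3
finger_force: 0.0
```

```bash
python3 - <<'E'
from h import *
fq(3)
a=robot.snapshot("top")[0]; cv2.imwrite("pics/t3.png",cv2.resize(a[110:260,160:480,::-1],None,fx=2.5,fy=2.5,interpolation=2))
E
```

```text
t 21.85 NT [421.1  71.2] z 179.3 angle-183.14: -0.01 tilt [0.0032 0.0008] w 85.3 q [ 0.22 -0.23 -0.25  1.55  0.    0.17] F [ 1.5  0.  -0.5]
top strips NT [609.6  75.2] ang 89.82 (array([ 34.1, 136. ]),) 494
top strips NT [663.2  75.4] ang 90.28 (array([ 21.8, 133.2]),) 306
fence-side angle 89.48 N mid 671.8 T [  9.5 141.6]
fence ang 90.13 N@70 683.7
```

View pics/q3.png

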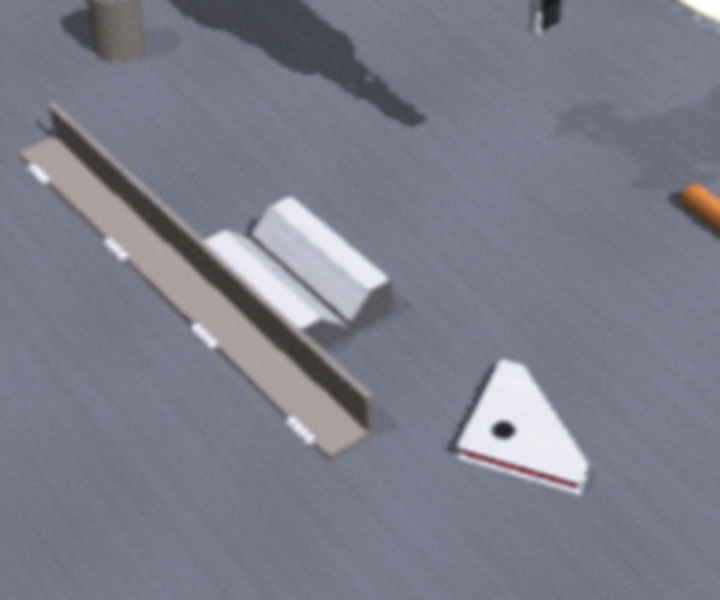

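View pics/t3.png

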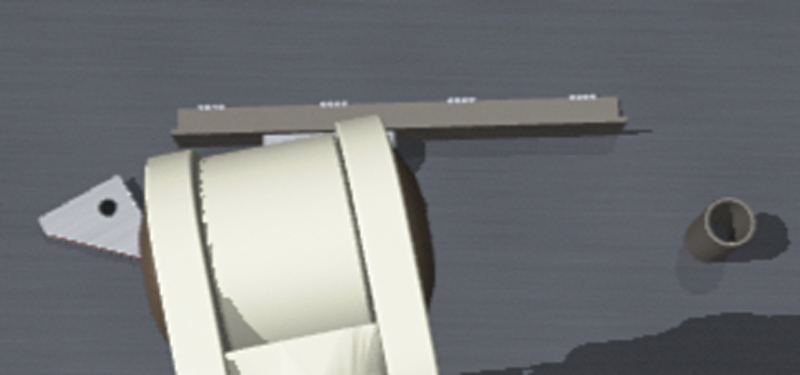

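The scene crop shows the block against the fence, from (215,240) to (320,320), and in the top view its strip at (330,140) meets the fence. I'll move the arm aside for one unobstructed check.

Emit:
carry_out(
  rows=[
    [0,0,0,0,-20,-10,0],
    [0,0,0,0,-35,0,0],
    [0,0,0,0,-35,0,0],
    [0,0,0,0,-35,0,0],
    [0,0,0,0,-35,0,0],
    [0,0,0,0,-35,0,0],
    [0,0,0,0,-35,0,0],
    [0,0,0,0,-35,0,0],
    [0,0,0,0,-20,0,0],
    [0,0,0,0,0,0,0],
  ],
)

```text
time: 22.95
tcp_pos: [433.9, -192.8, 185.9]
orientation: [-0.001, -0.026, 1.0, 0.0]
force: [-0.6, 0.8, -0.3]
width: 85.4
finger_force: 0.0
```

```bash
python3 - <<'E'
from h import *
tool(); a,d=robot.snapshot("top"); P=cloud("top",d)
cv2.imwrite("pics/t4.png",cv2.resize(a[130:230,200:360,::-1],None,fx=5,fy=5,interpolation=2))
m=(P[...,2]>10)&(P[...,0]>570)&(P[...,0]<674)&(P[...,1]>0)&(P[...,1]<200)
for r in rect(P,m): print(NT(r[0]),r[1],r[2]-3.14)
for n,x0,x1,y0,y1 in(("mag",530,640,240,380),("pipe",540,640,-320,-220),("ham",230,400,200,460)):
    m=(P[...,2]>8)&(P[...,2]<90)&(P[...,0]>x0)&(P[...,0]<x1)&(P[...,1]>y0)&(P[...,1]<y1); print(n,rect(P,m))
E
```

```text
t 22.95 NT [ 422.6 -216.3] z 185.9 angle-183.14: -0.21 tilt [-0.0017  0.0003] w 85.4 q [-0.42 -0.11 -0.13  1.55 -0.   -0.47] F [-0.6  0.8 -0.3]
[636.3  86.7] [ 91.4 154.4] 88.64
mag [(array([572.9, 332.8]), array([82.7, 91. ]), 32.12, array([11.7, 14.7, 18.2]), np.int32(826))]
pipe [(array([ 582.5, -270.1]), array([46.6, 47.4]), 2.94, array([11. , 47.6, 70.9]), np.int32(442))]
ham [(array([302.9, 337. ]), array([105.1, 245.9]), 89.92, array([11.6, 18.5, 23.4]), np.int32(987))]
```

View pics/t4.png

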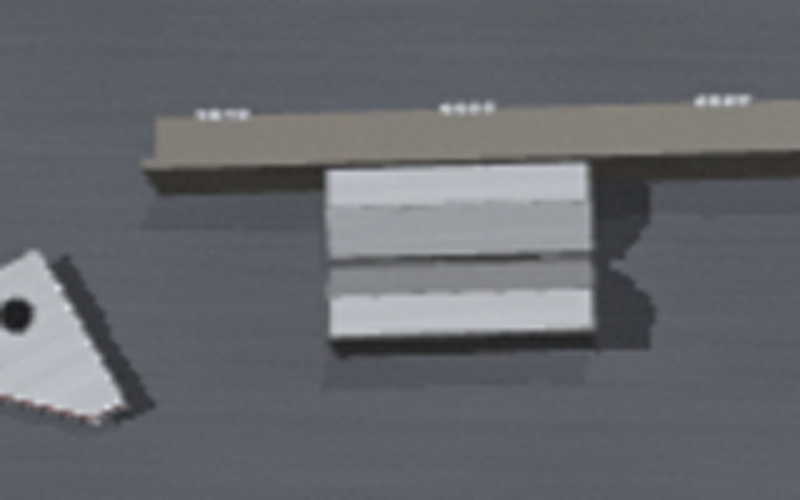

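The block lies flat against the fence, from (327,170) to (590,165) in this crop, well inside the fence's length, with the arm clear of it.

```bash
python3 -c "
from station import robot
print(robot.job_done())"
```

```text
the job is handed in; nothing more can be done
None
```

The vee block was turned on the spot with alternating corner pushes, squared, and pushed flat against the fence within its length; the job was handed in at about 23 s, with the other objects untouched.

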